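# Push the spare parts bin back into the packed row

## Task

Put the spare slim parts bin back into the row in the steel frame: push it, tall wedge-shaped end first, into the too-narrow gap between the middle bins so that they slide apart, until it is fully home against the back stop, upright, square and with its front in line with the others. Keep the bin level so that nothing spills, do not topple the other bins or push them out of their places in the frame, and leave the wide bin and everything else on the bench where they are.

Things in the scene. Friction and masses are not known exactly. Their poses are not given: they have to be found in the camera images.
- spare_centre (a point): Centre (42.5 mm up) of the loose slim blue plastic parts bin that goes into the row; stands upright left or right of the frame. 130 mm long (x), 50 wide (y), 85 high, flat straight sides, about 0.35 kg, filled solid to 36 mm. x points to its tall rear end (roughly away from the robot at the start), z up. The rear end is a wedge: full width up to x = 43 mm, narrowing to 28 mm at the rear face, x = 65.
- spare_front (a point): Middle of the spare bin's low front face (x = -65 mm from its centre), 22 mm up; the front is flat and 45 mm high. The side walls are 85 mm high from the rear to 10 mm in front of the centre, then slope down to 45 mm at the front.
- frame: Low steel angle frame screwed to the bench, open to the robot and above, no floor: bins stand on the bench. Origin on the bench, mid-row; x to the back stop, y left along the row. Inner faces: stop at x = 67 mm, end lips at y = +-132 mm; all 25 mm high, 4 thick. A bin that is home has its centre at x = 0 to 2 mm, its front at -65. Five bins leave about 14 mm play along the row.
- row_a_centre (a point): Centre (42.5 mm up) of a loose slim blue bin, same as the spare one, standing in the row: leftmost (+y). x points to its tall rear, z up.
- row_b_centre (a point): Centre (42.5 mm up) of a loose slim blue bin, same as the spare one, standing in the row: second from the left; the gap lies between it and the next one (row_c), 38 to 44 mm wide; the loose bins slide aside along the bench with a few newtons. x points to its tall rear, z up.
- row_c_centre (a point): Centre (42.5 mm up) of a loose slim blue bin, same as the spare one, standing in the row: third from the left, on the right side of the gap. x points to its tall rear, z up.
- row_d_centre (a point): Centre (42.5 mm up) of a loose slim blue bin, same as the spare one, standing in the row: rightmost (-y). x points to its tall rear, z up.
- wide_bin_centre (a point): Centre (35 mm up) of a wider, lower blue bin, 140 x 100 x 70 mm, that does not belong in the row; stands on the other side of the frame from the spare slim bin. Leave alone.
- coupling: Upright dark steel pipe coupling, 44 mm diameter, 40 mm high, origin under its centre; bystander.
- tape: Roll of brown tape, 100 mm diameter, 48 mm high, origin under its centre; bystander.
- hexbolt: Large steel hex bolt lying on the bench, about 80 mm long, 23 mm head; bystander.
- wrench: Steel wrench lying on the bench; bystander.
- oilcan: Grey plastic bottle, 60 mm diameter, 140 mm high, origin under its centre; bystander.
Mind the look-alikes: they are no part of the job. What is shaped like the part that bears spare_centre but pink is not meant.

How it is judged:
By the outcome, as a careful person would: the job done as asked, in the order asked, and still so for the second after the job is handed in, with the robot touching nothing.
It also fails if it takes over 58 s, if anything falls off the work surface, if the arm or the gripper's body presses on something with over 40 N, if the wrist force passes 120 N, or if a joint passes its speed limit or range.

## Robot

A 6-joint arm with a two-finger parallel gripper is mounted at the origin on the work surface. World frame = base frame: x ahead of the robot, y to its left, z up, the work surface at z = 0. Lengths are in m, angles in rad, forces in N, time in s.
With the tool pointing down it reaches from about 0.35 to 0.975 m from the base axis. Payload 4.9 kg.
Tool frame: the origin (TCP) lies at the very end of the fingers, on their centre line; the grasp point (between the pads) lies 19 mm behind it; z points along the fingers, y is the direction in which the jaws open and shut (so a half turn about z gives the same grasp; the last joint's range is limited). The gripper opens to 85 mm and grips with 20 to 120 N. Pads are 22 mm wide; open, the fingers measure 114 mm over their backs; the gripper's body (76 mm by 85 mm) begins 54 mm behind the grasp point. The pads swing forward as they close: fully open they stand 13 mm farther back than shut.
Start: joints at [1.036, 0.053, 1.613, -0, 1.476, -0.119], TCP at [0.252, 0.572, 0.231] pointing down, gripper open.
Joint ranges: [-3.01, 3.01], [-1.01, 2.22], [0.06, 2.58], [-1.02, 4.17], [0.09, 2.62], [-3.14, 3.14]. Speed limits (rad/s): [2.57, 2.57, 3.14, 3.14, 3.14, 3.14].

## Interface

Orientations are given as a unit quaternion [w, x, y, z].
In Python, from plant import state, grab_frame, camera_model, job_done, search_frame, masks_of, place_of gives the robot as it stands.
- The arm moves only by the tool drive_tool, never from a script. Its argument "series" is a list of rows, each a list of 2 entries, a list of its own where there are three numbers: the shift along the world's x, y, z in m, then the turn, a rotation vector about the world's x, y, z in degrees. A call has 1 to 8 rows; each row is the pose to reach, as a shift and turn from the pose commanded when the call began; what a row does not reach only later rows make up. A row lasts 1/10 s, in which the tool goes at most 50 mm and 8.59 degrees, less where a joint would pass 70% of its speed; a pose out of reach is approached as far as the arm can. A call with a gripper value outside its range is refused whole. "fingers" is the closure, from -1 (fully open) to 1 (shut), so that 0 is half open, set as the call begins (left out, the last holds). The fingers move at their own pace and stop on an object; the grip force is fixed at half the most. Time passes only in rows, so rows that repeat a pose let the fingers close. It gives the time, the measured TCP pose, the force and the opening at its end, in the units of the state.
- state(): the state, without advancing time (a new reading comes with each control period).
- grab_frame(name): name is "scene" or "top" or "wrist"; returns the picture (400x640x3 uint8, red, green, blue); there is no depth.
- camera_model(name): a dict with "fovy" (degrees; the focal length in pixels is half the picture's height over the tangent of half this angle, whatever the lens; pixels are square), "cx", "cy" (the principal point, pixels), "rvec" (rotation vector, rad) and "tvec" (3), from world to camera coordinates, as OpenCV has them. Camera axes: x right, y down, z forward; pixel columns grow to the right and rows downward; lengths in m; the calibration is good to about 2 mm. A picture is of the moment at which its call begins: read the wrist's pose just before it. camera_model takes no time and is no camera call; for the wrist camera it gives the pose at the moment of the call.
- job_done(): hands the job in, once; it reports no verdict.
Trained networks look in the newest picture that a camera, given by its name, has taken for a name from the list of things; names that differ only in an ending like _2 or _b are one class to them, and where a whole thing is asked for, a point or a joint stands for the part that bears it (a point fixed in the world has none). Each returns a list of dicts, best first, with "confidence" (0 to 1); they miss things now and then, are a little off and sometimes report something else, mostly with a low value. They report only what shows in the picture. A call takes as long as a camera call. They do not tell look-alikes from the thing itself.
- search_frame(camera, name): "location" ([x, y, z] in m, in world coordinates, good to about 4 mm: the middle of the surface that is visible of it).
- masks_of(camera, name): "pixels" (400x640 bool, what is visible of it).
- place_of(camera, name): "location" ([x, y, z] in m, in world coordinates, good to about 4 mm: a listed point, or the origin of a listed thing).
The state is a dict: "time": time; "joint_pos": joint angles; "joint_vel": joint speeds; "joint_efforts": joint torques, N m; "tool_pos": TCP position; "tool_rot": TCP orientation; "contact_force": force on the tool from outside, world axes, zero at the start; "ft_torque": the same for the moment, N m; "gripper_width": opening from 0.0 (shut) to 1.0 (fully open).
Only numpy, scipy, OpenCV 4.12 (cv2) and the standard library are available. Lean on these libraries where they do the work, as an engineer would, in place of code of your own. Each camera call takes 0.05 s, during which the arm holds its last target.

## Working session

There is one attempt and no reset: what is moved stays moved. The work goes in short steps, Python scripts to look and compute and a tool call to move; the robot and the scene stay as the last step left them, time stands still between calls to the robot, and variables do not carry over. Pictures are saved under pics/ and viewed, and the job is handed in when it is done.

Besides the shell and the picture viewer there is one more tool, called in YAML: its name, and indented under it one key for each argument. drive_tool: Moves the arm, as the interface text tells. Its arguments: {"type":"object","properties":{"series":{"type":"array","items":{"type":"array"}},"fingers":{"type":"number"}},"required":["series"]}

```bash
ls; mkdir -p pics; python3 - <<'E'
from plant import *
import cv2
s=state();print({k:s[k] for k in('time','tool_pos','tool_rot','gripper_width')})
for c in('scene','top'):
    im=grab_frame(c);cv2.imwrite(f'pics/{c}0.png',im[:,:,::-1])
    for n in('spare_centre','spare_front','frame','wide_bin_centre','row_b_centre'):
        r=place_of(c,n);print(c,n,[([round(float(v),3) for v in d['location']],round(d['confidence'],2)) for d in r])
    m=camera_model(c);print(m)
E
```

```text
pics
{'time': 0.0, 'tool_pos': array([0.25211569, 0.57121483, 0.23010073]), 'tool_rot': array([-3.27887999e-04,  2.06396847e-01,  9.78467855e-01, -9.44178074e-04]), 'gripper_width': 1.0029960528996225}
scene spare_centre [([0.448, -0.356, 0.045], 0.94), ([0.602, -0.575, 0.041], 0.8), ([0.483, 0.344, 0.037], 0.34)]
scene spare_front [([0.62, -0.517, 0.022], 0.69), ([0.394, -0.382, 0.022], 0.61)]
scene frame [([0.616, 0.016, -0.001], 0.55)]
scene wide_bin_centre [([0.482, 0.345, 0.032], 0.63)]
scene row_b_centre [([0.617, 0.063, 0.043], 0.87)]
{'fovy': 53.57536387330442, 'cx': 323.2848898353749, 'cy': 198.1729624390882, 'rvec': array([ 1.73096189,  1.6754213 , -0.76940793]), 'tvec': array([ 0.07416443, -0.29485163,  1.64848599])}
top spare_centre [([0.453, -0.357, 0.043], 0.66), ([0.601, -0.576, 0.046], 0.65), ([0.4, 0.15, -0.005], 0.48)]
top spare_front [([0.622, -0.512, 0.02], 0.97), ([0.394, -0.382, 0.025], 0.72)]
top frame []
top wide_bin_centre [([0.476, 0.347, 0.035], 0.62)]
top row_b_centre [([0.619, 0.062, 0.043], 0.96)]
{'fovy': 47.1379544706611, 'cx': 313.4456544413807, 'cy': 198.06142004310288, 'rvec': array([ 2.21735029, -2.20149452,  0.07704853]), 'tvec': array([-0.12767246,  0.52397572,  1.19374983])}
```

View pics/scene0.png

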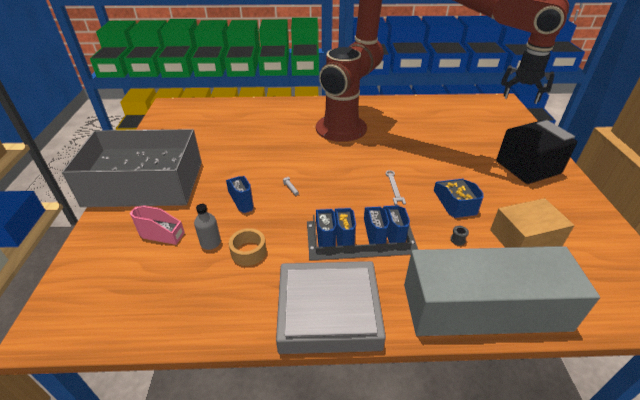

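View pics/top0.png

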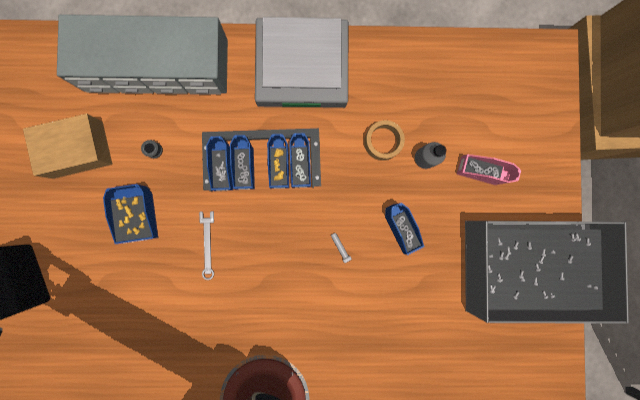

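Candidates for the spare: blue slim bin at top px (404,228), which stands alone to the right of the frame and matches the description; pink slim bin at (489,169), a look-alike; wide blue bin at (131,213), which must stay; and the row bins at (218–300,160). I choose (404,228) and will measure its pose by fitting a silhouette.

```bash
cat > h.py <<'E'
from plant import *
import numpy as np, cv2
from scipy.optimize import minimize
from scipy.spatial import ConvexHull
def pts():
    P=[]
    for s in(1,-1):
        P+=[(65,s*14,0),(65,s*14,85),(43,s*25,0),(43,s*25,85),(-10,s*25,85),(-65,s*25,45),(-65,s*25,0)]
    return np.array(P)/1000.
FR=dict()
def proj(m,P):
    f=200/np.tan(np.radians(m['fovy']/2))
    K=np.array([[f,0,m['cx']],[0,f,m['cy']],[0,0,1]])
    return cv2.projectPoints(np.asarray(P,float).reshape(-1,3),m['rvec'],m['tvec'],K,None)[0].reshape(-1,2)
def world(x,y,yaw,P=None):
    P=pts() if P is None else np.asarray(P,float)
    c,s=np.cos(yaw),np.sin(yaw)
    return np.c_[x+c*P[:,0]-s*P[:,1],y+s*P[:,0]+c*P[:,1],P[:,2]]
def sil(m,x,y,yaw,shape=(400,640),k=4):
    q=proj(m,world(x,y,yaw)); h=cv2.convexHull(q.astype(np.float32))
    im=np.zeros(shape,np.uint8); cv2.fillPoly(im,[np.round(h*16).astype(np.int32)],255,shift=4,lineType=cv2.LINE_AA); return im/255.
def fit(m,mask,x0):
    M=cv2.GaussianBlur(mask.astype(np.float32),(0,0),1)
    def c(p): return ((cv2.GaussianBlur(sil(m,p[0],p[1],p[2]).astype(np.float32),(0,0),1)-M)**2).sum()
    best=None
    for dy in(-.2,0,.2):
        x=np.array(x0)+[0,0,dy]
        r=minimize(c,x,method='Nelder-Mead',options=dict(initial_simplex=np.array([x,x+[.008,0,0],x+[0,.008,0],x+[0,0,.12]]),xatol=1e-5,fatol=1e-3))
        if best is None or r.fun<best.fun:best=r
    return best.x,best.fun
def line(im,m,P,col,z=None):
    q=proj(m,P); cv2.polylines(im,[np.round(q*16).astype(np.int32)],True,col,1,cv2.LINE_AA,4)
E
python3 - <<'E'
from h import *
im=grab_frame('top');m=camera_model('top');ims=grab_frame('scene');ms=camera_model('scene')
r=masks_of('top','spare_centre')
for d in r:
    k=d['pixels'];ys,xs=np.nonzero(k);print('mask',round(d['confidence'],2),xs.mean(),ys.mean(),k.sum())
    if k.sum()>0 and abs(xs.mean()-404)<15: 
        S=d['pixels']; p,f=fit(m,S,[.451,-.357,.43]);print('top spare',p,f)
for d in masks_of('scene','spare_centre'):
    k=d['pixels'];ys,xs=np.nonzero(k);print('mask',round(d['confidence'],2),xs.mean(),ys.mean(),k.sum())
    if abs(xs.mean()-240)<15:
        p2,f=fit(ms,k,[.451,-.357,.43]);print('scene spare',p2,f)
for n in 'abcd':
  for c in('top','scene'):
    print(n,c,[([round(float(v),3) for v in d['location']],round(d['confidence'],2)) for d in place_of(c,f'row_{n}_centre')])
big=cv2.resize(im[100:280,190:450],None,fx=3,fy=3,interpolation=cv2.INTER_CUBIC)
cv2.imwrite('pics/top1.png',big[:,:,::-1])
E
```

```text
mask 0.94 487.73454545454547 169.76872727272726 1375
mask 0.66 403.9406919275124 228.25700164744646 1214
top spare [ 0.4475007  -0.3569195   0.47813578] 20.248733520507812
mask 0.39 265.840190816935 147.0035778175313 1677
mask 0.96 156.8001378359752 225.1144038594073 1451
mask 0.75 395.2604651162791 190.11162790697674 215
a top [([0.608, 0.119, 0.038], 0.76)]
a scene [([0.616, 0.117, 0.042], 0.91), ([0.396, 0.152, -0.0], 0.36)]
b top []
b scene [([0.618, 0.059, 0.042], 0.97), ([0.45, -0.36, 0.045], 0.61)]
c top [([0.614, -0.033, 0.04], 0.83)]
c scene [([0.615, -0.033, 0.045], 0.83)]
d top [([0.621, -0.085, 0.042], 0.81)]
d scene [([0.621, -0.09, 0.043], 0.82), ([0.483, 0.346, 0.036], 0.49)]
```

View pics/top1.png

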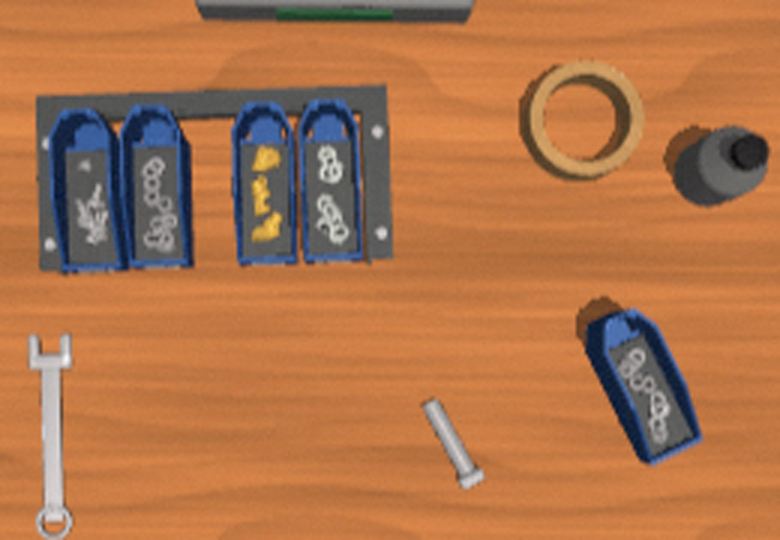

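```bash
cat >> h.py <<'E'
def unproj(m,uv,z):
    f=200/np.tan(np.radians(m['fovy']/2));R=cv2.Rodrigues(m['rvec'])[0]
    uv=np.atleast_2d(uv);d=np.c_[(uv[:,0]-m['cx'])/f,(uv[:,1]-m['cy'])/f,np.ones(len(uv))]@R
    o=-R.T@m['tvec'];return o+d*((z-o[2])/d[:,2])[:,None]
def drawbin(im,m,x,y,yaw,s,off,col=(255,255,0)):
    P=pts();n=7
    a=world(x,y,yaw,P);q=(proj(m,a)-off)*s
    L=[[0,2,6],[1,3,4,5,6]]
    for k in(0,7):
        for l in L:
            cv2.polylines(im,[np.round(q[[i+k for i in l]]*16).astype(int).astype(np.int32)],False,col,1,cv2.LINE_AA,4)
    for i in (0,1,5,6): cv2.line(im,tuple(int(v) for v in q[i]),tuple(int(v) for v in q[i+7]),col,1,cv2.LINE_AA)
E
python3 - <<'E'
from h import *
m=camera_model('top');ms=camera_model('scene')
c=np.array([[38,97],[385,87],[392,257],[40,270]])/3+[190,100]
w=unproj(m,c,0.003);print(w.round(4)); 
for a,b in((0,1),(3,2)):print(np.degrees(np.arctan2((w[b]-w[a])[0],(w[b]-w[a])[1])))
for a,b in((3,0),(2,1)):print(np.degrees(np.arctan2((w[b]-w[a])[1],(w[b]-w[a])[0])))
im=cv2.imread('pics/top0.png');s=6
off=np.array([360,180]);v=cv2.resize(im[180:275,360:460],None,fx=s,fy=s,interpolation=cv2.INTER_CUBIC)
drawbin(v,m,.4475,-.357,.478,s,off)
im=cv2.imread('pics/scene0.png');off=np.array([200,160])
v2=cv2.resize(im[160:230,200:290],None,fx=s,fy=s,interpolation=cv2.INTER_CUBIC);drawbin(v2,ms,.4475,-.357,.478,s,off)
h=max(v.shape[0],v2.shape[0]);o=np.zeros((h,v.shape[1]+v2.shape[1],3),np.uint8);o[:v.shape[0],:v.shape[1]]=v;o[:v2.shape[0],v.shape[1]:]=v2
o=cv2.resize(o,(790,int(790*h/o.shape[1])));cv2.imwrite('pics/ov1.png',o)
E
```

```text
[[ 0.698   0.1716  0.003 ]
 [ 0.7105 -0.136   0.003 ]
 [ 0.5585 -0.1432  0.003 ]
 [ 0.5445  0.1672  0.003 ]]
177.68833653859747
177.4022954401955
1.6683379989570186
2.692470738868102
```

View pics/ov1.png

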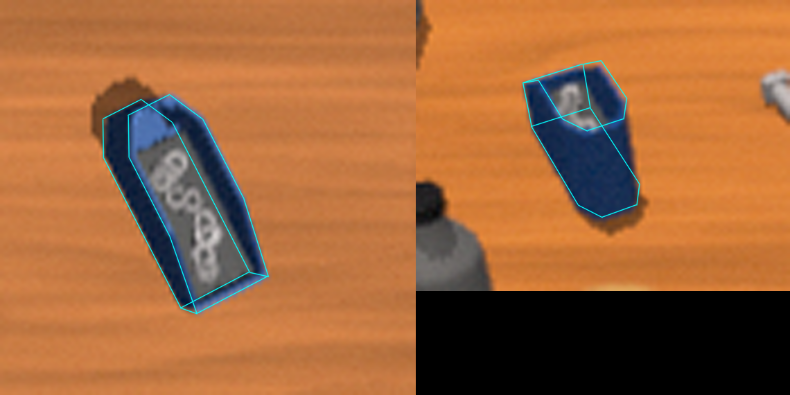

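The overlay agrees with the spare at top px (404,228), yaw about 27°. It is blue, so it is not the pink look-alike. The frame yaw is about 2.3°. I'm moving across, past the row, for a wrist-camera look.

drive_tool:
  series:
    - [[0.0225,-0.0425,0.0075],[0,0,-8.5]]
    - [[0.045,-0.085,0.015],[0,0,-17]]
    - [[0.0675,-0.1275,0.0225],[0,0,-25.5]]
    - [[0.09,-0.17,0.03],[0,0,-34]]
    - [[0.1125,-0.2125,0.0375],[0,0,-42.5]]
    - [[0.135,-0.255,0.045],[0,0,-51]]
    - [[0.1575,-0.2975,0.0525],[0,0,-59.5]]
    - [[0.18,-0.34,0.06],[0,0,-68]]
  fingers: -1

```text
time: 2.0
tool_pos: [0.433, 0.23, 0.2919]
tool_rot: [0.0, 0.72, 0.694, 0.001]
contact_force: [0.9, -0.1, -0.1]
gripper_width: 0.995
```

drive_tool:
  series:
    - [[0.01,-0.04,0.01],[0,0,-8.5]]
    - [[0.02,-0.08,0.02],[0,0,-17]]
    - [[0.03,-0.12,0.03],[0,0,-25.5]]
    - [[0.04,-0.16,0.04],[0,0,-34]]
    - [[0.05,-0.2,0.05],[0,0,-42.5]]
    - [[0.06,-0.23,0.06],[0,0,-51]]
    - [[0.06,-0.23,0.06],[0,0,-58]]
    - [[0.06,-0.23,0.06],[0,0,-60]]

```text
time: 2.8
tool_pos: [0.4928, 0.0005, 0.3518]
tool_rot: [0.0, 0.971, 0.241, 0.0]
contact_force: [0.7, -0.1, 0.1]
gripper_width: 0.999
```

```bash
python3 - <<'E'
from h import *
s=state();print(s['time'],s['tool_pos'],s['tool_rot'],s['joint_pos'])
m=camera_model('wrist');im=grab_frame('wrist');cv2.imwrite('pics/w1.png',im[:,:,::-1]);np.savez('w1.npz',**m)
E
```

```text
2.8 [0.49276325 0.00049475 0.35179699] [1.05672966e-04 9.70562995e-01 2.40847127e-01 3.49893391e-04] [-1.50192164e-01 -3.10532300e-01  1.74627386e+00  7.37350540e-05
  1.70512375e+00  9.34136878e-01]
```

View pics/w1.png

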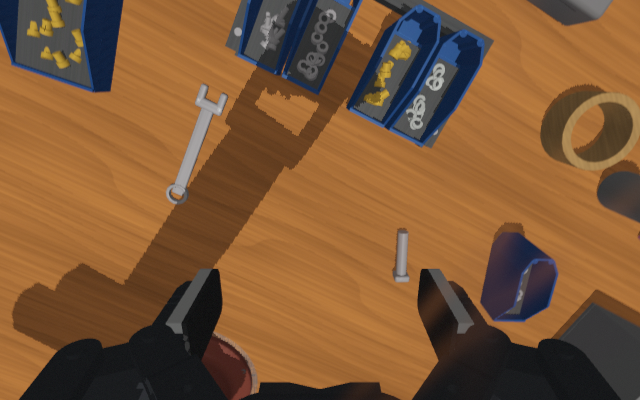

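```bash
python3 - <<'E'
import cv2
im=cv2.imread('pics/w1.png');cv2.imwrite('pics/w1c.png',cv2.resize(im[0:150,225:500],None,fx=2.9,fy=2.9,interpolation=cv2.INTER_CUBIC))
E
```

```text
(no output)
```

View pics/w1c.png

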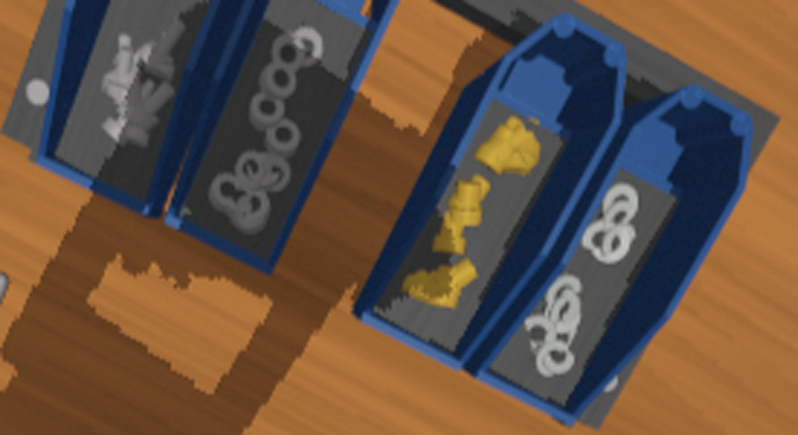

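```bash
python3 - <<'E'
from h import *
m=dict(np.load('w1.npz'));m={k:(v if v.ndim else float(v)) for k,v in m.items()}
c=np.array([[40,160],[155,214],[168,222],[272,272],[359,315],[464,367],[474,373],[577,424]])/2.9+[225,0]
w=unproj(m,c,.045);print(w.round(4)[:,:2])
d=w[-1]-w[0];print('front line yaw',np.degrees(np.arctan2(d[0],-d[1])))
for i in range(0,8,2):
    d=w[i+1]-w[i];print('width',np.linalg.norm(d),np.degrees(np.arctan2(d[0],-d[1])))
fl=np.polyfit(w[:,1],w[:,0],1);print(fl,(w[:,0]-np.polyval(fl,w[:,1])).round(4))
# side edges: rear corners z=.085
c=np.array([[565,22],[612,52],[692,95],[742,125],[779,120]])/2.9+[225,0]
print(unproj(m,c[:4],.085).round(4)[:,:2], unproj(m,c[4:],0.0).round(4))
print(unproj(m,np.array([[38,92],[612,383]])/2.9+[225,0],0.002).round(4))
mt=camera_model('top');print('screws top',unproj(mt,np.array([[45,144],[50,245],[377,131],[381,233]])/3+[190,100],.002).round(4))
E
```

```text
[[ 0.5469  0.138 ]
 [ 0.5502  0.0869]
 [ 0.5499  0.0807]
 [ 0.5526  0.0325]
 [ 0.5545 -0.0092]
 [ 0.5568 -0.0611]
 [ 0.5566 -0.0664]
 [ 0.5589 -0.1192]]
front line yaw 2.6799630989539724
width 0.05123047923411204 3.7138309318816782
width 0.048231699486586836 3.1837375633253986
width 0.0519494434050905 2.53244571851599
width 0.05287418028921639 2.5291711416117284
[-0.04594483  0.55376595] [-0.0005  0.0004 -0.0001  0.0003  0.0003  0.0002 -0.0002 -0.0003]
[[ 0.6802 -0.02  ]
 [ 0.6801 -0.0405]
 [ 0.6821 -0.0747]
 [ 0.6825 -0.0972]] [[ 0.7156 -0.1392 -0.    ]]
[[ 0.5701  0.1593  0.002 ]
 [ 0.5828 -0.1384  0.002 ]]
screws top [[ 0.6564  0.1649  0.002 ]
 [ 0.5667  0.159   0.002 ]
 [ 0.6711 -0.1292  0.002 ]
 [ 0.5799 -0.1333  0.002 ]]
```

drive_tool:
  series:
    - [[-0.0125,-0.045,-0.0125],[0,0,0]]
    - [[-0.025,-0.09,-0.025],[0,0,0]]
    - [[-0.0375,-0.135,-0.0375],[0,0,0]]
    - [[-0.05,-0.18,-0.05],[0,0,0]]
    - [[-0.0625,-0.225,-0.0625],[0,0,0]]
    - [[-0.075,-0.27,-0.075],[0,0,-1]]
    - [[-0.0875,-0.315,-0.0875],[0,0,-1]]
    - [[-0.1,-0.36,-0.1],[0,0,-1]]

```text
time: 3.65
tool_pos: [0.3917, -0.3599, 0.251]
tool_rot: [0.0, 0.972, 0.235, 0.0]
contact_force: [0.9, 0.6, 0.4]
gripper_width: 0.995
```

drive_tool:
  series:
    - [[-0.005,-0.015,0],[0,0,0]]
    - [[-0.005,-0.015,0],[0,0,0]]

```text
time: 3.85
tool_pos: [0.3866, -0.3745, 0.2508]
tool_rot: [-0.001, 0.972, 0.234, -0.0]
contact_force: [0.1, 0.5, 0.9]
gripper_width: 0.998
```

```bash
python3 - <<'E'
from h import *
s=state();print(s['time'],s['tool_pos'],s['tool_rot'])
m=camera_model('wrist');im=grab_frame('wrist');cv2.imwrite('pics/w2.png',im[:,:,::-1]);np.savez('w2.npz',**m)
r=masks_of('wrist','spare_centre')
for d in r: print(d['confidence'],d['pixels'].sum())
r=place_of('wrist','spare_centre');print(r)
r=place_of('wrist','spare_front');print(r)
v=im[:,:,::-1].copy();drawbin(v,m,.4475,-.357,.478,1,np.array([0,0]));cv2.imwrite('pics/w2o.png',v)
E
```

```text
3.85 [ 0.38659256 -0.37450648  0.25076675] [-6.27900036e-04  9.72300933e-01  2.33731543e-01 -2.59832019e-04]
0.78 9827
0.57 8091
[{'location': [0.4493, -0.3514, 0.0407], 'confidence': 0.87}, {'location': [0.6014, -0.5792, 0.0464], 'confidence': 0.82}]
[{'location': [0.616, -0.5168, 0.0214], 'confidence': 0.88}, {'location': [0.3926, -0.3858, 0.0241], 'confidence': 0.69}]
```

View pics/w2o.png

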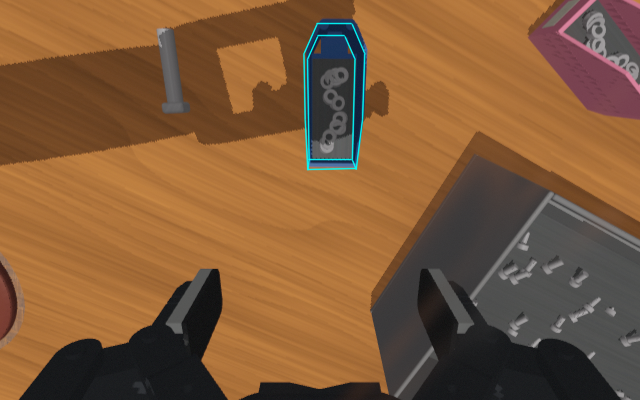

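```bash
python3 - <<'E'
from h import *
m=dict(np.load('w2.npz'));m={k:(v if v.ndim else float(v)) for k,v in m.items()}
im=cv2.imread('pics/w2.png');hsv=cv2.cvtColor(im,cv2.COLOR_BGR2HSV)
g=masks_of('wrist','spare_centre')
for d in g:
    k=d['pixels'];xs=np.nonzero(k)[1].mean()
    if abs(xs-335)<20: p,f=fit(m,k,[.448,-.357,.475]);print(p,np.degrees(p[2]),f);
x,y,t=p
for l in(-45,-65,-50): print(l,x+l/1e3*np.cos(t),y+l/1e3*np.sin(t))
for z in(0.0,.06,.1): print(z,unproj(m,[[475,135],[372,300],[550,195]],z).round(3).tolist())
v=im.copy();drawbin(v,m,x,y,t,1,np.array([0,0]));cv2.imwrite('pics/w2p.png',cv2.resize(v[10:180,280:400],None,fx=3.4,fy=3.4))
E
```

```text
[ 0.45030987 -0.35721979  0.46793232] 26.810547031773016 76.29743194580078
-45 0.4101472446864472 -0.37751667275317846
-65 0.39229718857449153 -0.38653750956580485
-50 0.4056847306584583 -0.37977188195633504
0.0 [[0.489, -0.519, 0.0], [0.246, -0.525, 0.0], [0.471, -0.641, 0.0]]
0.06 [[0.485, -0.491, 0.06], [0.279, -0.496, 0.06], [0.47, -0.594, 0.06]]
0.1 [[0.482, -0.473, 0.1], [0.301, -0.477, 0.1], [0.469, -0.563, 0.1]]
```

View pics/w2p.png

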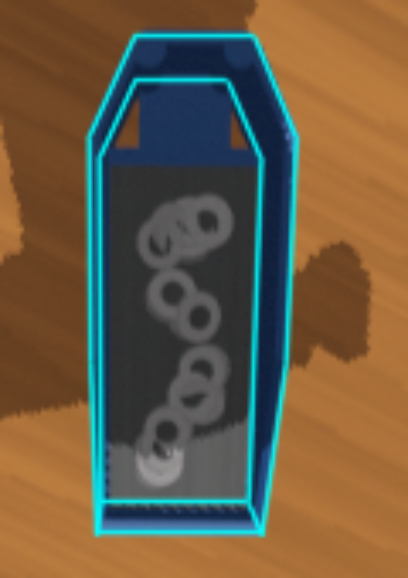

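The fit lies exactly on the bin's edges in the wrist view: centre (0.450, -0.357), yaw 26.8°, front at px (335,165). I'll grip 46 mm in front of the centre.

drive_tool:
  series:
    - [[0.0227,-0.0035,-0.02],[0,0,-0.2]]
    - [[0.0227,-0.0035,-0.065],[0,0,-0.2]]
    - [[0.0227,-0.0035,-0.11],[0,0,-0.2]]
    - [[0.0227,-0.0035,-0.155],[0,0,-0.2]]
    - [[0.0227,-0.0035,-0.195],[0,0,-0.2]]
    - [[0.0227,-0.0035,-0.22],[0,0,-0.2]]
    - [[0.0227,-0.0035,-0.231],[0,0,-0.2]]
    - [[0.0227,-0.0035,-0.231],[0,0,-0.2]]

```text
time: 4.9
tool_pos: [0.41, -0.3753, 0.0192]
tool_rot: [-0.001, 0.972, 0.234, -0.001]
contact_force: [-0.1, -0.6, 0.4]
gripper_width: 1.001
```

drive_tool:
  series:
    - [[0,0,0],[0,0,0]]
    - [[0,0,0],[0,0,0]]
    - [[0,0,0],[0,0,0]]
    - [[0,0,0],[0,0,0]]
    - [[0,0,0],[0,0,0]]
    - [[0,0,0],[0,0,0]]
    - [[0,0,0],[0,0,0]]
    - [[0,0,0],[0,0,0]]
  fingers: 1

```text
time: 5.7
tool_pos: [0.4114, -0.3781, 0.0227]
tool_rot: [0.002, 0.972, 0.233, 0.001]
contact_force: [-0.6, 0.5, 6.0]
gripper_width: 0.579
```

```bash
python3 - <<'E'
from h import *
s=state();print(s['time'],s['tool_pos'],s['tool_rot'],s['gripper_width'],s['contact_force'])
m=camera_model('wrist');im=grab_frame('wrist');cv2.imwrite('pics/w3.png',im[:,:,::-1]);np.savez('w3.npz',**m)
E
```

```text
5.7 [ 0.41136063 -0.37809995  0.02270122] [1.61644414e-03 9.72414041e-01 2.33254057e-01 9.29702522e-04] 0.5794142265772837 [-0.6424841   0.52402155  6.03945122]
```

View pics/w3.png

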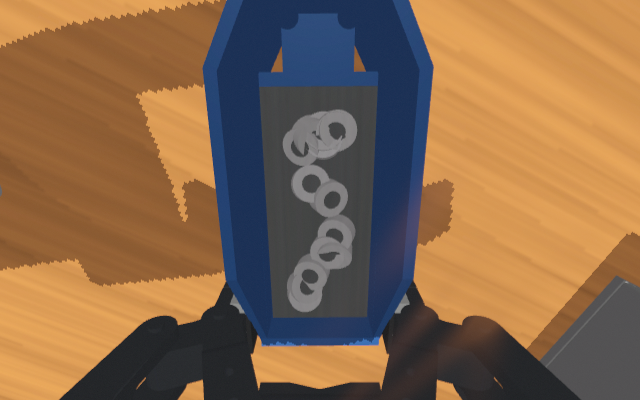

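Gripped at about 49 mm with the bin straight in the fingers (front edge at px y≈342). Next: lift 50 mm and carry it to in front of the gap, turning it square to the frame.

drive_tool:
  series:
    - [[0,0,0.01],[0,0,0]]
    - [[0,0,0.025],[0,0,0]]
    - [[0,0,0.04],[0,0,0]]
    - [[0,0,0.05],[0,0,0]]
    - [[0,0,0.05],[0,0,0]]

```text
time: 6.25
tool_pos: [0.4112, -0.3781, 0.0731]
tool_rot: [0.002, 0.972, 0.233, 0.001]
contact_force: [1.0, -0.9, -3.6]
gripper_width: 0.578
```

drive_tool:
  series:
    - [[0,0.02,0],[0,0,0]]
    - [[0,0.06,0],[0,0,-3]]
    - [[0,0.1,0],[0,0,-7]]
    - [[0,0.14,0],[0,0,-11]]
    - [[0,0.18,0],[0,0,-15]]
    - [[0,0.22,0],[0,0,-19]]
    - [[0,0.25,0],[0,0,-22]]
    - [[0,0.27,0],[0,0,-24.4]]

```text
time: 7.05
tool_pos: [0.4092, -0.1045, 0.0696]
tool_rot: [-0.001, 1.0, 0.022, -0.001]
contact_force: [-0.8, -0.1, -4.4]
gripper_width: 0.579
```

drive_tool:
  series:
    - [[0.002,0.03,0],[0,0,0]]
    - [[0.004,0.065,0],[0,0,0]]
    - [[0.006,0.095,0],[0,0,0]]
    - [[0.008,0.11,0],[0,0,0]]
    - [[0.008,0.114,0],[0,0,0]]
    - [[0.008,0.114,0],[0,0,0]]

```text
time: 7.65
tool_pos: [0.4177, 0.0075, 0.07]
tool_rot: [0.0, 1.0, 0.023, -0.0]
contact_force: [-0.1, -0.3, -4.7]
gripper_width: 0.573
```

```bash
python3 - <<'E'
from h import *
s=state();print(s['time'],s['tool_pos'],s['tool_rot'],s['gripper_width'],s['contact_force'])
im=grab_frame('wrist');cv2.imwrite('pics/w4.png',im[:,:,::-1]);np.savez('w4.npz',**camera_model('wrist'))
im=grab_frame('top');cv2.imwrite('pics/t4.png',cv2.resize(im[100:300,190:430],None,fx=3.3,fy=3,interpolation=cv2.INTER_CUBIC)[:,:,::-1])
im=grab_frame('scene');cv2.imwrite('pics/s4.png',cv2.resize(im[120:270,250:450],None,fx=4,fy=4,interpolation=cv2.INTER_CUBIC)[:,:,::-1])
E
```

```text
7.65 [0.41770859 0.00754234 0.06998671] [ 2.91648709e-05  9.99732987e-01  2.31037073e-02 -4.14449698e-04] 0.5733483537103935 [-0.1269562  -0.27808826 -4.68756132]
```

View pics/w4.png

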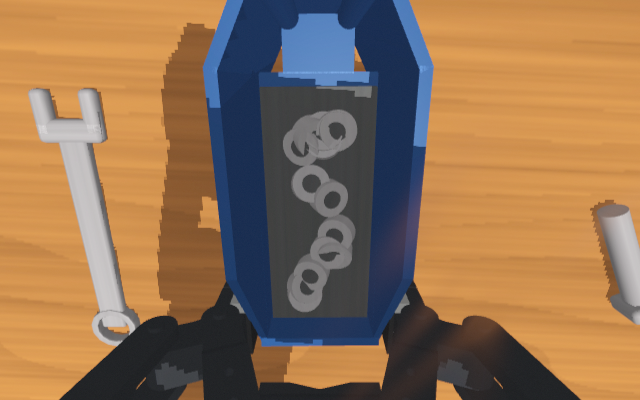

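View pics/s4.png

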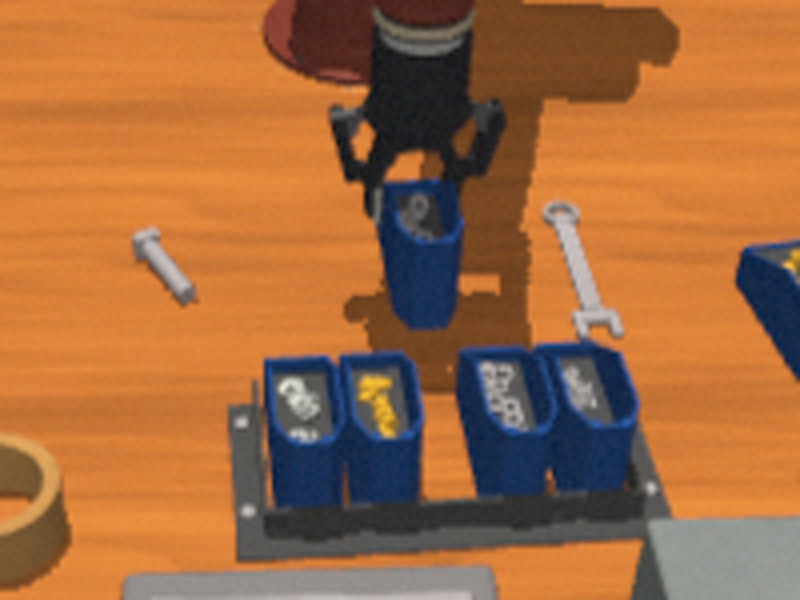

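The bin is level and in line with the gap; neighbours are undisturbed. Lower it to just above the bench.

drive_tool:
  series:
    - [[0,-0.0015,-0.02],[0,0,0]]
    - [[0,-0.0015,-0.035],[0,0,0]]
    - [[0,-0.0015,-0.042],[0,0,0]]
    - [[0,-0.0015,-0.045],[0,0,0]]
    - [[0,-0.0015,-0.0455],[0,0,0]]
    - [[0,-0.0015,-0.0455],[0,0,0]]

```text
time: 8.4
tool_pos: [0.4188, 0.0055, 0.0255]
tool_rot: [0.0, 1.0, 0.022, 0.001]
contact_force: [-0.6, 0.1, -3.4]
gripper_width: 0.578
```

```bash
python3 - <<'E'
from h import *
s=state();print(s['time'],s['tool_pos'],s['tool_rot'],s['contact_force'])
im=grab_frame('top');m=camera_model('top');off=np.array([190,110]);v=cv2.resize(im[110:250,190:350],None,fx=4.2,fy=4.2,interpolation=cv2.INTER_CUBIC)[:,:,::-1].copy()
r=masks_of('top','spare_centre')
for d in r:
    ys,xs=np.nonzero(d['pixels']);print(d['confidence'],xs.mean(),ys.mean(),len(xs))
p=s['tool_pos'];t=np.radians(2.65)
drawbin(v,m,p[0]+.044,p[1]+.002,t,4.2,off)
e=np.array([np.cos(t),np.sin(t)])
cv2.imwrite('pics/t5.png',v)
E
```

```text
8.4 [0.41875946 0.00547864 0.02548434] [1.09745337e-04 9.99750621e-01 2.23235929e-02 5.84386902e-04] [-0.60016178  0.1466722  -3.35096753]
0.58 488.1153568853641 169.87166546503244 1387
0.55 261.3296703296703 212.1397174254317 637
```

View pics/t5.png

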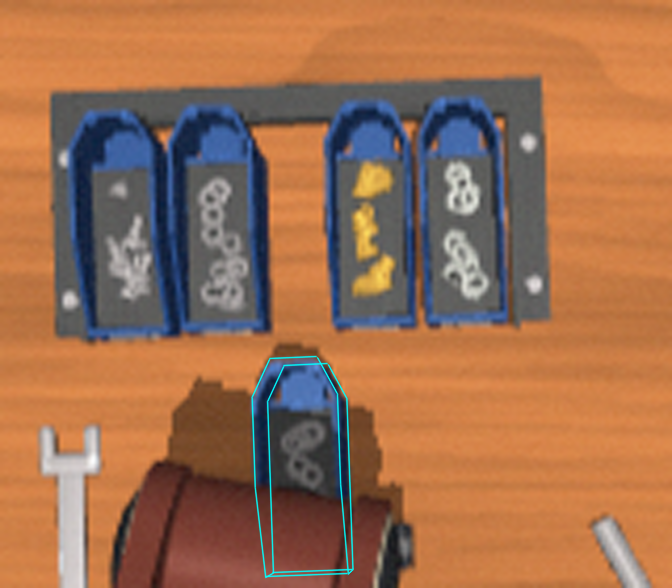

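```bash
python3 - <<'E'
from h import *
m=camera_model('top');off=np.array([190,110])
f=lambda p,z:unproj(m,np.array(p)/4.2+off,z)[:,:2].round(4).tolist()
print('gap front',f([[267,330],[334,326]],.045)); print('gap rear', f([[246,148],[330,145]],.085))
print('spare rear',f([[270,358],[320,358],[254,399],[347,397]],.086))
E
```

```text
gap front [[0.5466, 0.0303], [0.5493, -0.0105]]
gap rear [[0.6516, 0.0397], [0.6539, -0.0098]]
spare rear [[0.5274, 0.0239], [0.5276, -0.0054], [0.5032, 0.033], [0.5048, -0.0215]]
```

drive_tool:
  series:
    - [[0.005,0.001,0],[0,0,0]]
    - [[0.013,0.0015,0],[0,0,0]]
    - [[0.021,0.002,0],[0,0,0]]
    - [[0.029,0.0023,0],[0,0,0]]
    - [[0.037,0.0027,0],[0,0,0]]
    - [[0.044,0.003,0],[0,0,0]]
    - [[0.05,0.0033,0],[0,0,0]]
    - [[0.056,0.0035,0],[0,0,0]]

```text
time: 9.3
tool_pos: [0.4746, 0.0093, 0.0246]
tool_rot: [-0.0, 1.0, 0.022, -0.0]
contact_force: [-0.7, -0.6, -4.5]
gripper_width: 0.579
```

drive_tool:
  series:
    - [[0.006,0.0003,0],[0,0,0]]
    - [[0.012,0.0005,0],[0,0,0]]
    - [[0.018,0.0008,0],[0,0,0]]
    - [[0.024,0.0011,0],[0,0,0]]
    - [[0.03,0.0014,0],[0,0,0]]
    - [[0.034,0.0015,0],[0,0,0]]
    - [[0.034,0.0015,0],[0,0,0]]

```text
time: 10.0
tool_pos: [0.509, 0.0107, 0.025]
tool_rot: [0.0, 1.0, 0.022, 0.001]
contact_force: [0.3, -2.2, -3.9]
gripper_width: 0.578
```

```bash
python3 - <<'E'
from h import *
s=state();print(s['time'],s['tool_pos'],s['tool_rot'],s['contact_force'],s['ft_torque'])
im=grab_frame('wrist');cv2.imwrite('pics/w6.png',im[:,:,::-1]);np.savez('w6.npz',**camera_model('wrist'))
im=grab_frame('top');cv2.imwrite('pics/t6.png',cv2.resize(im[110:250,190:350],None,fx=4.2,fy=4.2,interpolation=cv2.INTER_CUBIC)[:,:,::-1])
im=grab_frame('scene');cv2.imwrite('pics/s6.png',cv2.resize(im[150:270,270:430],None,fx=4.5,fy=4.5,interpolation=cv2.INTER_CUBIC)[:,:,::-1])
E
```

```text
10.0 [0.50899294 0.01066454 0.02500689] [4.71769883e-05 9.99748011e-01 2.24414263e-02 5.42062846e-04] [ 0.25035052 -2.19667361 -3.90040687] [-0.30698389  0.08034586 -0.08956209]
```

View pics/w6.png

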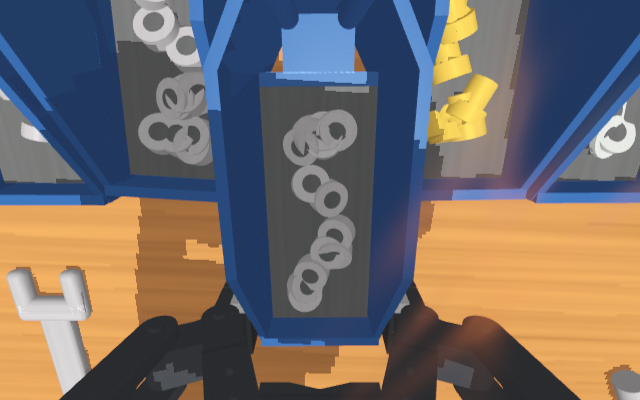

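View pics/s6.png

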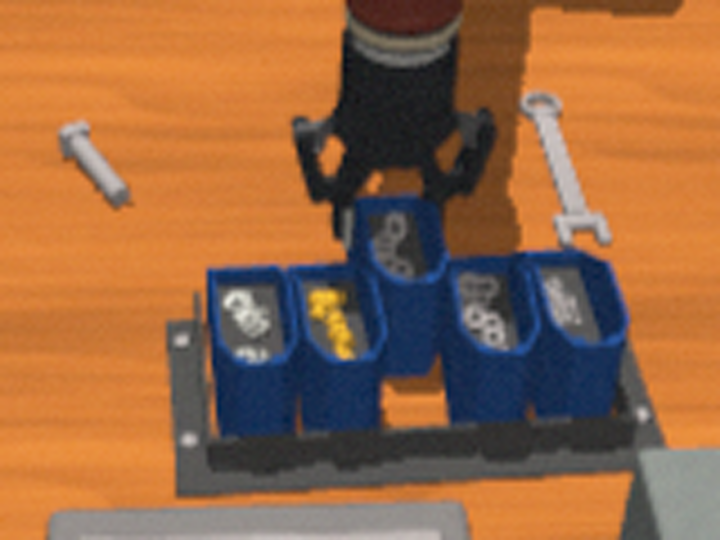

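The wedge has entered the gap squarely; the neighbours' fronts (px y≈195) are still in line. Advance 16 mm more, set down, then release.

drive_tool:
  series:
    - [[0.005,0.0002,0],[0,0,0]]
    - [[0.01,0.0005,0],[0,0,0]]
    - [[0.014,0.0006,0],[0,0,0]]
    - [[0.016,0.0007,-0.001],[0,0,0]]
    - [[0.016,0.0007,-0.002],[0,0,0]]
    - [[0.016,0.0007,-0.003],[0,0,0]]

```text
time: 10.75
tool_pos: [0.5249, 0.0115, 0.0227]
tool_rot: [-0.0, 1.0, 0.023, 0.0]
contact_force: [-3.2, 0.6, 6.7]
gripper_width: 0.576
```

```bash
python3 - <<'E'
from h import *
s=state();print(s['time'],s['tool_pos'],s['tool_rot'],s['contact_force'],s['ft_torque'])
im=grab_frame('wrist');cv2.imwrite('pics/w7.png',im[:,:,::-1])
E
```

```text
10.75 [0.52487428 0.01151507 0.02272598] [-2.40869357e-05  9.99745225e-01  2.25665492e-02  4.84537227e-04] [-3.17786885  0.59897178  6.6848459 ] [-0.2312409   0.62777678 -0.08280133]
```

View pics/w7.png

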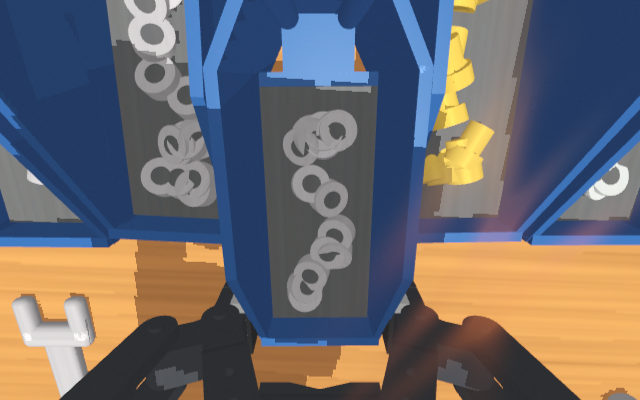

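drive_tool:
  series:
    - [[0,0,0],[0,0,0]]
    - [[0,0,0],[0,0,0]]
    - [[0,0,0],[0,0,0]]
    - [[0,0,0],[0,0,0]]
  fingers: -0.6

```text
time: 11.2
tool_pos: [0.5243, 0.0115, 0.022]
tool_rot: [-0.0, 1.0, 0.022, 0.0]
contact_force: [-0.2, 0.2, -0.1]
gripper_width: 0.8
```

drive_tool:
  series:
    - [[-0.008,-0.0004,0.002],[0,0,0]]
    - [[-0.022,-0.001,0.003],[0,0,0]]
    - [[-0.038,-0.0017,0.003],[0,0,0]]
    - [[-0.05,-0.0023,0.003],[0,0,0]]
    - [[-0.055,-0.0025,0.003],[0,0,0]]
    - [[-0.055,-0.0025,0.003],[0,0,0]]

```text
time: 11.8
tool_pos: [0.4685, 0.009, 0.0248]
tool_rot: [-0.0, 1.0, 0.022, 0.0]
contact_force: [0.8, 0.6, -0.5]
gripper_width: 0.801
```

```bash
python3 - <<'E'
from h import *
s=state();print(s['time'],s['tool_pos'],s['contact_force'],s['gripper_width'])
m=camera_model('wrist');im=grab_frame('wrist');cv2.imwrite('pics/w8.png',im[:,:,::-1]);np.savez('w8.npz',**m)
E
```

```text
11.8 [0.46853246 0.0089631  0.02477561] [ 0.75397858  0.56141952 -0.53008351] 0.8013530034937225
```

View pics/w8.png

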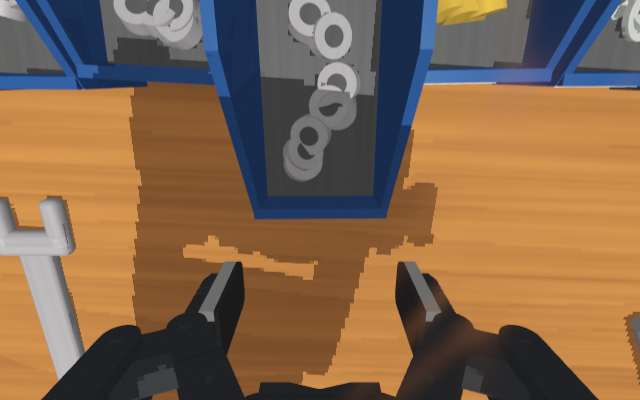

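drive_tool:
  series:
    - [[0,0,0],[0,0,0]]
    - [[0,0,0],[0,0,0]]
    - [[0,0,0],[0,0,0]]
    - [[0,0,-0.004],[0,0,0]]
    - [[0,0,-0.009],[0,0,0]]
    - [[0,0,-0.012],[0,0,0]]
    - [[0,0,-0.012],[0,0,0]]
  fingers: 1

```text
time: 12.55
tool_pos: [0.4684, 0.0091, 0.0118]
tool_rot: [-0.0, 1.0, 0.022, -0.001]
contact_force: [-0.3, -0.1, -0.7]
gripper_width: 0.001
```

drive_tool:
  series:
    - [[0.008,0.0004,0],[0,0,0]]
    - [[0.014,0.0006,0],[0,0,0]]
    - [[0.02,0.0009,0],[0,0,0]]
    - [[0.025,0.0011,0],[0,0,0]]
    - [[0.03,0.0014,0],[0,0,0]]
    - [[0.035,0.0016,0],[0,0,0]]
    - [[0.04,0.0018,0],[0,0,0]]
    - [[0.04,0.0018,0],[0,0,0]]

```text
time: 13.35
tool_pos: [0.5101, 0.0107, 0.0129]
tool_rot: [0.0, 1.0, 0.022, 0.001]
contact_force: [-0.9, -0.3, -0.0]
gripper_width: 0.001
```

```bash
python3 - <<'E'
from h import *
s=state();print(s['time'],s['tool_pos'],s['contact_force'],s['gripper_width'])
m=camera_model('wrist');im=grab_frame('wrist');cv2.imwrite('pics/w9.png',im[:,:,::-1]);np.savez('w9.npz',**m)
E
```

```text
13.35 [0.5100728  0.01071294 0.01291606] [-0.92078617 -0.29774235 -0.04449522] 0.0013213596137370408
```

View pics/w9.png

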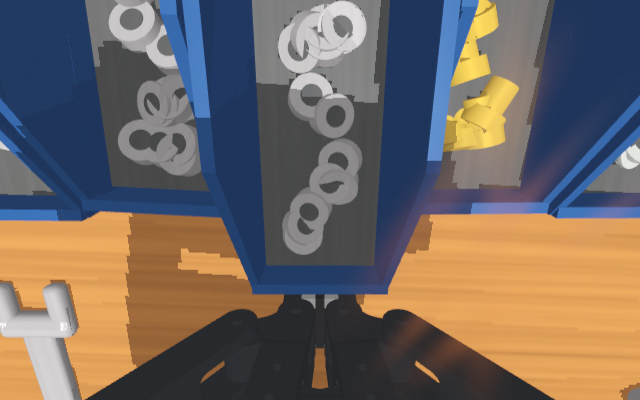

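drive_tool:
  series:
    - [[0.004,0.0002,0],[0,0,0]]
    - [[0.008,0.0004,0],[0,0,0]]
    - [[0.011,0.0005,0],[0,0,0]]
    - [[0.014,0.0006,0],[0,0,0]]
    - [[0.017,0.0008,0],[0,0,0]]
    - [[0.02,0.0009,0],[0,0,0]]
    - [[0.022,0.001,0],[0,0,0]]
    - [[0.022,0.001,0],[0,0,0]]

```text
time: 14.2
tool_pos: [0.5317, 0.0117, 0.0129]
tool_rot: [-0.0, 1.0, 0.022, 0.0]
contact_force: [-0.8, 0.2, 0.3]
gripper_width: -0.002
```

```bash
python3 - <<'E'
from h import *
s=state();print(s['time'],s['tool_pos'],s['contact_force'],s['gripper_width'])
m=camera_model('wrist');im=grab_frame('wrist');cv2.imwrite('pics/w10.png',im[:,:,::-1]);np.savez('w10.npz',**m)
E
```

```text
14.2 [0.53165649 0.0117473  0.01288953] [-0.8128042   0.18696678  0.3405408 ] -0.0017976809633159794
```

View pics/w10.png

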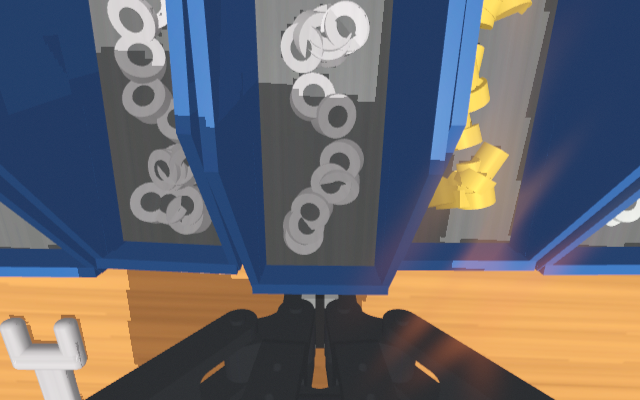

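drive_tool:
  series:
    - [[0.002,0.0001,0],[0,0,0]]
    - [[0.004,0.0002,0],[0,0,0]]
    - [[0.005,0.0002,0],[0,0,0]]
    - [[0.006,0.0003,0],[0,0,0]]
    - [[0.007,0.0003,0],[0,0,0]]
    - [[0.007,0.0003,0],[0,0,0]]

```text
time: 14.85
tool_pos: [0.5384, 0.012, 0.0129]
tool_rot: [-0.0, 1.0, 0.022, 0.0]
contact_force: [-0.5, -0.0, 0.7]
gripper_width: -0.004
```

drive_tool:
  series:
    - [[0.0005,0,0],[0,0,0]]
    - [[0.001,0,0],[0,0,0]]
    - [[0.0015,0.0001,0],[0,0,0]]
    - [[0.0015,0.0001,0],[0,0,0]]

```text
time: 15.25
tool_pos: [0.5398, 0.0121, 0.0128]
tool_rot: [0.0, 1.0, 0.022, 0.0]
contact_force: [-1.8, 0.0, 0.9]
gripper_width: -0.002
```

```bash
python3 - <<'E'
from h import *
s=state();print(s['time'],s['tool_pos'],s['contact_force'],s['gripper_width'])
m=camera_model('wrist');im=grab_frame('wrist');cv2.imwrite('pics/w11.png',im[:,:,::-1]);np.savez('w11.npz',**m)
E
```

```text
15.25 [0.53978295 0.01211577 0.01280512] [-1.77251447  0.04009494  0.94745687] -0.0016592246250082365
```

View pics/w11.png

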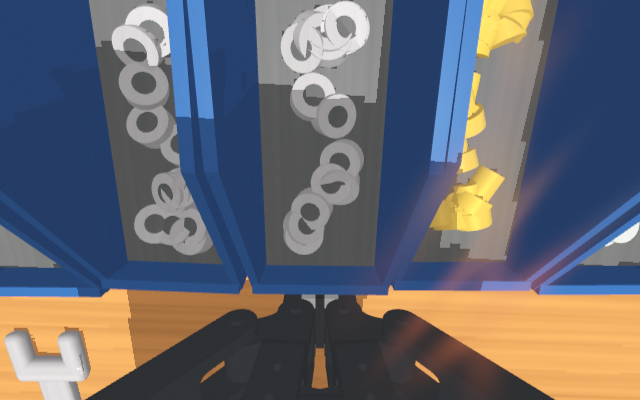

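drive_tool:
  series:
    - [[0.0005,0,0],[0,0,0]]
    - [[0.001,0,0],[0,0,0]]
    - [[0.0015,0.0001,0],[0,0,0]]
    - [[0.0015,0.0001,0],[0,0,0]]

```text
time: 15.7
tool_pos: [0.5412, 0.0122, 0.0128]
tool_rot: [0.0, 1.0, 0.023, 0.0]
contact_force: [-1.8, 0.3, 0.1]
gripper_width: 0.002
```

drive_tool:
  series:
    - [[0.0005,0,0],[0,0,0]]
    - [[0.001,0,0],[0,0,0]]
    - [[0.001,0,0],[0,0,0]]

```text
time: 16.0
tool_pos: [0.5413, 0.0122, 0.0125]
tool_rot: [-0.0, 1.0, 0.022, -0.001]
contact_force: [-5.3, -0.8, 2.9]
gripper_width: -0.001
```

```bash
python3 - <<'E'
from h import *
s=state();print(s['time'],s['tool_pos'],s['contact_force'],s['gripper_width'])
m=camera_model('wrist');im=grab_frame('wrist');np.savez('w12.npz',**m)
cv2.imwrite('pics/w12.png',cv2.resize(im[230:320,0:640],(800,225),interpolation=cv2.INTER_CUBIC)[:,:,::-1])
E
```

```text
16.0 [0.54134992 0.01222855 0.01251074] [-5.34871704 -0.83489665  2.85509668] -0.0010558021319083772
```

View pics/w12.png

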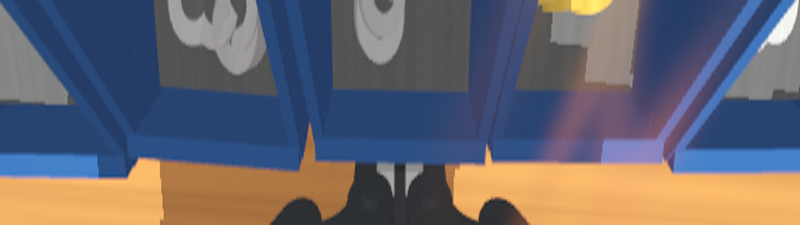

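drive_tool:
  series:
    - [[0.0007,0,0],[0,0,0]]
    - [[0.0015,0,0],[0,0,0]]
    - [[0.0015,0,0],[0,0,0]]

```text
time: 16.35
tool_pos: [0.5413, 0.0122, 0.012]
tool_rot: [-0.0, 1.0, 0.023, -0.003]
contact_force: [-8.7, -1.2, 5.2]
gripper_width: -0.003
```

drive_tool:
  series:
    - [[-0.01,0,0],[0,0,0]]
    - [[-0.03,-0.001,0.01],[0,0,0]]
    - [[-0.06,-0.003,0.05],[0,0,0]]
    - [[-0.09,-0.004,0.09],[0,0,0]]
    - [[-0.11,-0.004,0.13],[0,0,0]]
    - [[-0.11,-0.004,0.17],[0,0,0]]
    - [[-0.11,-0.004,0.18],[0,0,0]]
    - [[-0.11,-0.004,0.18],[0,0,0]]

```text
time: 17.15
tool_pos: [0.4354, 0.0081, 0.1956]
tool_rot: [0.0, 1.0, 0.023, 0.004]
contact_force: [-0.2, 0.1, -0.4]
gripper_width: 0.002
```

```bash
python3 - <<'E'
from h import *
s=state();print(s['time'],s['tool_pos'],s['tool_rot'],s['contact_force'],s['gripper_width'])
m=camera_model('wrist');im=grab_frame('wrist');np.savez('w13.npz',**m)
cv2.imwrite('pics/w13.png',im[:,:,::-1])
im=grab_frame('top');cv2.imwrite('pics/t13.png',cv2.resize(im[110:250,190:350],None,fx=4.2,fy=4.2,interpolation=cv2.INTER_CUBIC)[:,:,::-1])
E
```

```text
17.15 [0.43539184 0.00805849 0.1956257 ] [4.94037005e-04 9.99739668e-01 2.25233053e-02 3.61280375e-03] [-0.23614546  0.0736899  -0.40118877] 0.001563569361012199
```

View pics/w13.png

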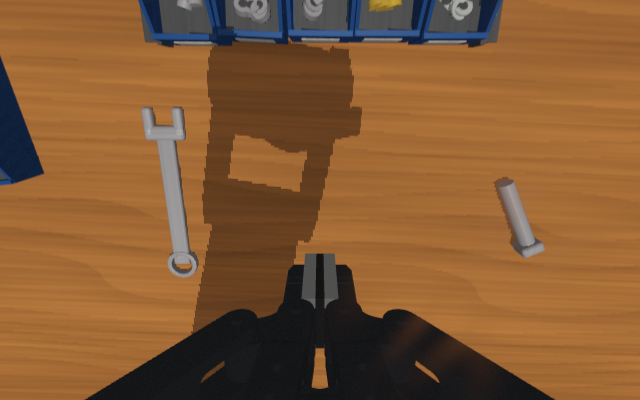

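View pics/t13.png

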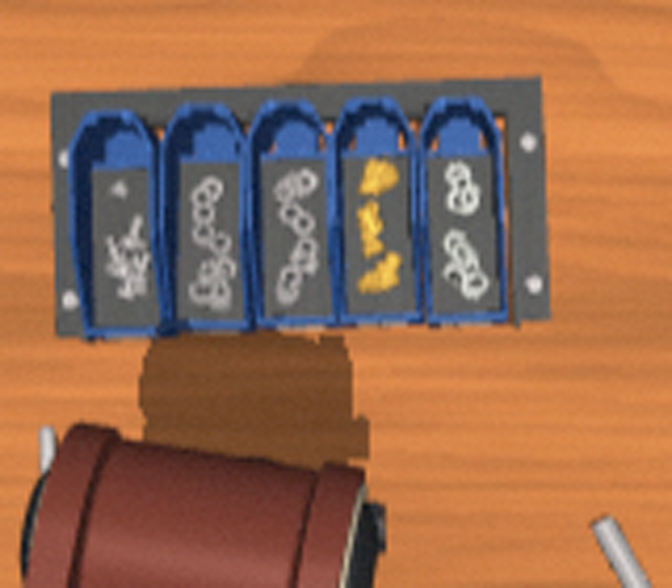

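The spare is home: the push stalled at x=0.541 with force rising to 9 N, and all five fronts are in line (top crop y≈320–330). One closer look from above to check squareness.

drive_tool:
  series:
    - [[0,0,0.04],[0,0,0]]
    - [[0,0,0.08],[0,0,0]]
    - [[0.02,0,0.12],[0,0,0]]
    - [[0.05,0,0.14],[0,0,0]]
    - [[0.08,0,0.14],[0,0,0]]
    - [[0.08,0,0.14],[0,0,0]]

```text
time: 17.85
tool_pos: [0.5155, 0.0082, 0.3296]
tool_rot: [-0.0, 1.0, 0.023, -0.002]
contact_force: [-0.2, 0.0, -0.6]
gripper_width: 0.005
```

```bash
python3 - <<'E'
from h import *
s=state();print(s['time'],s['tool_pos'],s['tool_rot'])
m=camera_model('wrist');im=grab_frame('wrist');np.savez('w14.npz',**m)
cv2.imwrite('pics/w14.png',cv2.resize(im[0:180,180:470],None,fx=2.7,fy=2.7,interpolation=cv2.INTER_CUBIC)[:,:,::-1])
E
```

```text
17.85 [0.51551238 0.00815934 0.3295583 ] [-4.20535006e-04  9.99742391e-01  2.25857009e-02 -2.20455631e-03]
```

View pics/w14.png

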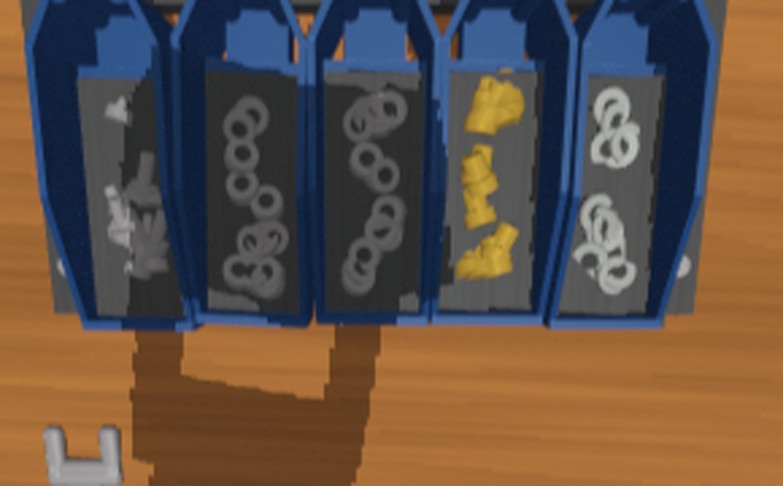

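```bash
python3 - <<'E'
from plant import *
print(job_done())
E
```

```text
the job is handed in; nothing more can be done
None
```

The spare bin is in the row between row_b and row_c, pushed home against the back stop, and I handed the job in at about 18 s.

I gripped the spare by its front end, carried it level to the gap, and entered it wedge-first. Once it was partway in, I released it and pushed it home on its front face with the fingers shut.

**Last checks:**
- **Against the stop:** the push stalled at TCP x = 0.541 while the force rose to about 9 N.
- **In the row:** the last wrist and top pictures show all five bins upright and inside the frame. The spare is upright and square. By pixel comparison, not a pose fit, the fronts lie within about 2–3 mm of one line. Row_c sits slightly deeper and row_d slightly prouder.
- **Not perfect:** row_b looks turned by about 1–2°, which I left as it was.
- **Bystanders:** the arm touched nothing but the spare. The bolt and wrench look unmoved in the last pictures, but I did not check the bystanders, the wide bin or the pink look-alike again one by one.
- **Calibration:** the wrist and top cameras disagreed by about 4–5 mm in x on the front line, so I relied on the force and the neighbours' fronts instead.

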